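Free the strap link from its spring bar with the forked tool

TASK

Take the forked tool from its wooden holder, straddle the bare spring bar with the fork and gently slide the collar sideways into its spring, towards the barrel and never ramming it against its stop, and hold it there until the strap link has risen all the way in its slot. Then put the tool back in the holder and lift the freed link out into the metal tray. Leave the beaker, the tape roll and the balm jar beside the work where they are.

Things in the scene. Friction and masses are not known exactly. Their poses are not given: they have to be found in the camera images.
- lug_stand: Fixed steel stand, base plate 64 (x) x 141 (y, from -28 to +113) x 10 mm. Origin on the worktop under the middle of the link slot, z up. Two lugs (y = -17 to -8 and 8 to 17 mm, 46 mm wide, tops 42 mm up) and two cheeks hold the link upright. A spring bar runs along +y. A force over 14 N between the tool and any part of the stand damages it.
- bar_bare (a point): Where the spring bar (round, 6 mm diameter) comes out of the +y lug: on its axis, 32 mm above the worktop, at y = 17 mm in the stand. The bar runs on bare along the stand's +y to the collar and ends in the barrel; on the other side its tip locks the link. Under it 19 mm are free down to the base plate. Axes as the stand's.
- barrel_mouth (a point): Mouth of the spring barrel, on the bar's axis, y = 83 mm in the stand; barrel 21 mm across, 26 mm long towards +y. Before it on the bar sits a fast brass collar, 15 mm across, 5 mm thick; the face towards the lugs is 44 to 66 mm from the stand's origin in y, different each time and not reported: feel for it.
- link_mid (a point): Centre of the loose aluminium strap link (50 g, 68 mm tall), 34 mm above its underside. Axes as the stand's at the start. Lower block 26 (x) x 14 (y) mm, up to 32 mm, with an eye through it along y; above it, up to 68 mm, a plain grip tab 20 (x) x 12 (y) mm.
- strap_link: The link; origin under its centre, 14 mm above the worktop while locked. Pushing the collar to +y draws the bar from its eye against a spring: 3 N to start, 0.5 N more per mm, link free after 7 to 8 mm, hard stop at 9 mm. A slow dashpot ejector then lifts the link 12 mm in about 3 s; the bar, let go, springs against its side, so it stays up and drags a few N when drawn straight up.
- tool_grip (a point): Centre of the 18 x 18 mm handle of the loose forked tool (70 g, 89 mm tall), standing fork down in its holder; 65 mm above the fork tips, z up the handle. The handle is 42 mm long (44 to 86 mm above the tips); under it a flange 34 (x) x 26 (y) x 4 mm that rests on the holder.
- fork_tool: The forked tool; origin midway between the fork tips. Under the flange a blade 18 (x) x 4 (y) mm; its two prongs stand side by side in x, with a slot 10 mm wide (13 mm at the tips), 19 mm deep, to straddle a bar that runs along the tool's y. The same both ways round.
- tool_holder: Fixed wooden block 56 (x) x 50 (y) x 50 mm high, origin on the worktop under its centre. Its pocket, 26 (x) x 12 (y) mm, takes the tool's blade; stored, the flange rests on the top, fork tips 10 mm above the worktop, tool axes along the holder's.
- parts_tray: Fixed aluminium tray 110 x 110 x 16 mm, walls 4 mm, floor about 4 mm thick; origin on the worktop under its centre.
- beaker: Bystander: loose clear beaker, 46 mm across, 58 mm tall; origin under its centre.
- tape_roll: Bystander: loose white tape roll lying flat, 66 mm across, 20 mm tall; origin under its centre.
- balm_jar: Bystander: loose brown jar with black lid, 46 mm across, 40 mm tall; origin under its centre.

How it is judged:
On the way:
1. the forked tool, pressed against the bar's collar, has freed the link, which has risen at least 9 mm of its 12 in its slot (contact force between fork_tool and lug_stand above 1 N and z of link_mid in the frame of lug_stand above 0.0575 m and horizontal distance between link_mid and lug_stand below 0.012 m), for 0.1 s.
At the end, for the whole second after the job is handed in: The tool stands in its holder again (handle centre within 12 mm sideways and 6 mm in height of its stored place, tilted less than 0.2 rad), and the link rests in the tray, standing or lying, its centre within 55 mm of the tray's middle and under 50 mm high; both at rest (z of tool_grip in the frame of tool_holder between 0.069 and 0.081 m and horizontal distance between tool_grip and tool_holder below 0.012 m and angle between fork_tool's own z axis and vertical below 0.2 rad and horizontal distance between link_mid and parts_tray below 0.055 m and height (world z) of link_mid below 0.05 m and contact force between strap_link and parts_tray above 0.1 N and linear speed of each of strap_link, fork_tool below 0.03 m/s); the robot touches nothing.
It fails at once if more than 14 N between the forked tool and the stand or its bar (contact force between fork_tool and lug_stand above 14 N).
It fails at once if the beaker is moved by more than 20 mm (distance of beaker from where it was at the start of the episode above 0.02 m).
It fails at once if the tape roll is moved by more than 20 mm (distance of tape_roll from where it was at the start of the episode above 0.02 m).
It fails at once if the balm jar is moved by more than 20 mm (distance of balm_jar from where it was at the start of the episode above 0.02 m).
It also fails if it takes over 72 s, if anything falls off the work surface, if the arm or the gripper's body presses on something with over 40 N, if the wrist force passes 120 N, or if a joint passes its speed limit or range.

ROBOT

A 6-joint arm with a two-finger parallel gripper is mounted at the origin on a cart in front of the work surface, level with it; the furniture and walls round the work are solid. World frame = base frame: x ahead of the robot, y to its left, z up, the work surface at z = 0. Lengths are in m, angles in rad, forces in N, time in s.
With the tool pointing down it reaches from about 0.3 to 0.825 m from the base axis. Payload 5.4 kg.
Tool frame: the origin (TCP) lies at the very end of the fingers, on their centre line; the grasp point (between the pads) lies 19 mm behind it; z points along the fingers, x is the direction in which the jaws open and shut, and the axes are right-handed (so a half turn about z gives the same grasp; the last joint's range is limited). The gripper opens to 92 mm and grips with 3 to 60 N. Pads are 20 mm wide; open, the fingers measure 128 mm over their backs; the gripper's body (75 mm by 189 mm) begins 69 mm behind the grasp point.
Start: joints at [-1.456, 0.158, 1.597, -0, 1.386, -0.21], TCP at [0.183, -0.545, 0.19] pointing down, gripper open.
Joint ranges: [-2.91, 2.91], [-0.94, 2.29], [0.18, 2.7], [-1.29, 4.43], [0.17, 2.64], [-3, 3]. Speed limits (rad/s): [2.57, 2.57, 3.14, 3.14, 3.14, 3.14].

INTERFACE

Orientations are given as a rotation vector (axis times angle).
In Python, from workcell import bot gives the robot as it stands. Calls block until the motion is done:
- bot.goto(position, orientation): joint-space move of the TCP to a pose.
- bot.line_to(position, rot=None, max_speed=0.15): straight line of the TCP; rot=None keeps the orientation; max_speed is the mean speed in m/s.
- bot.set_joints(angles): joint-space move.
- bot.set_gripper(opening, newtons=None): opening from 0.0 (shut) to 1.0 (fully open); newtons is the grip in N (None keeps the last); returns when the fingers have stopped.
- bot.hold(seconds).
- bot.inverse_kinematics(position, orientation): joint angles nearest the present ones, or None.
- bot.read_camera(name): name is "scene" or "top"; returns a dict with "pixels" (400x640x3 uint8, blue, green, red), "fx", "fy", "cx", "cy" (pixels), "R" (3x3) and "t" (3): a world point X has camera coordinates R X + t. Camera axes: x right, y down, z forward; pixel columns grow to the right and rows downward; lengths in m; the calibration is good to about 2 mm. A picture is of the moment at which its call begins. There is no depth.
A pose or a line that the arm cannot do raises bot.MotionError and nothing moves.
- bot.job_done(): hands the job in, once; it reports no verdict.
Readings, each from a call of its own:
- bot.current_clock(): time.
- bot.current_joints(): joint angles.
- bot.current_joint_vel(): joint speeds.
- bot.current_effort(): joint torques, N m.
- bot.current_ee_pos(): TCP position.
- bot.current_tool_rot(): TCP orientation.
- bot.current_contact_force(): force on the tool from outside, world axes, zero at the start.
- bot.current_ft_torque(): the same for the moment, N m.
- bot.current_opening(): opening from 0.0 (shut) to 1.0 (fully open).
Only numpy, scipy, OpenCV 4.12 (cv2) and the standard library are available. Lean on these libraries where they do the work, as an engineer would, in place of code of your own. Each camera call takes 0.05 s, during which the arm holds its last target. There are 200 camera calls.

## Working session

There is one attempt and no reset: what is moved stays moved. The work goes in short steps, each a Python script; the robot and the scene stay as the last script left them, time stands still between calls to the robot, and variables do not carry over. Pictures are saved under pics/ and viewed, about 8 in all and at most 12, crops included, and the job is handed in when it is done.

```bash
mkdir -p pics; ls
python3 - <<'E'
from workcell import bot
import cv2,numpy as np
for n in("scene","top"):
    c=bot.read_camera(n); cv2.imwrite(f"pics/{n}0.png",c["pixels"])
    np.savez(f"{n}0.npz",**c)
    print(n,c["fx"],c["fy"],c["cx"],c["cy"],np.round(c["R"],4).tolist(),np.round(c["t"],4), -c["R"].T@c["t"])
print(bot.current_clock(),bot.current_tool_rot(),bot.current_contact_force())
E
```

```text
pics
scene 448.19501498396437 448.19501498396437 312.710480211734 203.31032937162385 [[-0.5058, -0.8625, -0.0185], [-0.4329, 0.2723, -0.8593], [0.7462, -0.4266, -0.5111]] [0.2382 0.3191 0.9446] [-0.44624316  0.52157943  0.76134627]
top 394.05518090108995 394.05518090108995 324.74284968324173 201.05623960046012 [[-0.0197, -0.9998, -0.0091], [-0.996, 0.0204, -0.087], [0.0871, 0.0074, -0.9962]] [-0.0217  0.5793  1.1862] [ 0.47314805 -0.04230822  1.23180921]
0.1 [-2.55039834e+00  1.83222396e+00  1.86933780e-03] [-1.19970684  0.82170578 -0.40596045]
```

View pics/top0.png

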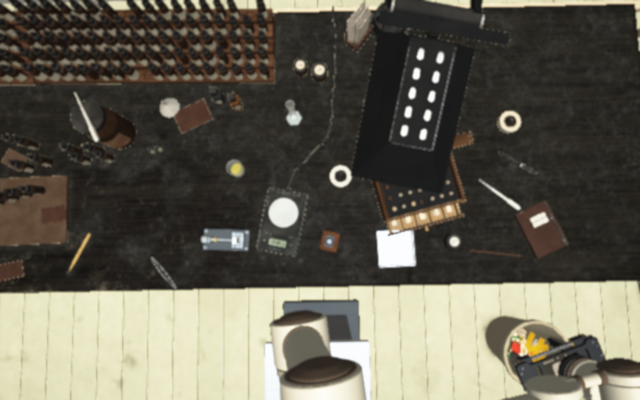

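View pics/scene0.png

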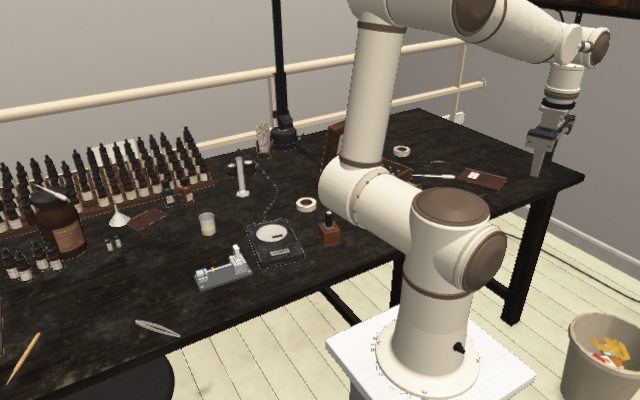

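Top view: stand about (225,240) with its bar running left (+y), holder (330,241), tray (396,248), tape roll (340,176), beaker (235,169), jar probably (454,241). Next, enlarged crops.

Run:
```python
import cv2,numpy as np
t=cv2.imread("pics/top0.png");s=cv2.imread("pics/scene0.png")
a=cv2.resize(t[222:258,195:345],None,fx=5.3,fy=5.3,interpolation=cv2.INTER_CUBIC)
b=cv2.resize(s[195:300,185:350],None,fx=3.6,fy=3.6,interpolation=cv2.INTER_CUBIC)
b=b[:,:]; w=max(a.shape[1],b.shape[1])
pad=lambda i:cv2.copyMakeBorder(i,0,0,0,w-i.shape[1],cv2.BORDER_CONSTANT)
o=np.vstack([pad(a),pad(b)]);print(o.shape,a.shape)
cv2.imwrite("pics/crop1.png",o)
```

```text
(569, 795, 3) (191, 795, 3)
```

View pics/crop1.png

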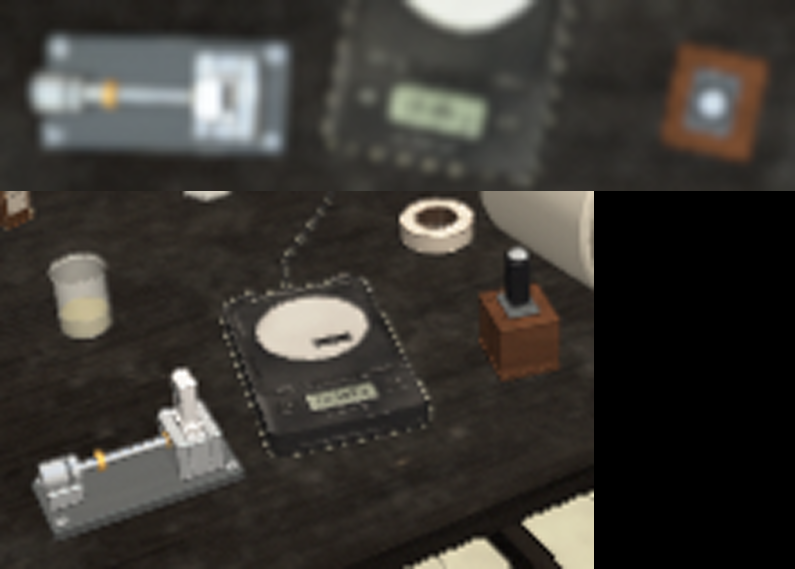

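Crop: the stand's lugs and link are to the right (crop ~ (228,95)), with the orange collar at (110,95) and the barrel to the left. The holder is slightly yawed and the tool handle has a bright cap. There is a balance between stand and holder. Now I'll measure both views.

```bash
cat > h.py <<'E'
import cv2,numpy as np
def load(n,k="0"): return dict(np.load(f"{n}{k}.npz"))
def ray(c,uv):
    d=c["R"].T@np.array([(uv[0]-c["cx"])/c["fx"],(uv[1]-c["cy"])/c["fy"],1.]); return -c["R"].T@c["t"],d/np.linalg.norm(d)
def onz(c,uv,z):
    o,d=ray(c,uv); return o+d*(z-o[2])/d[2]
def tri(ca,ua,cb,ub):
    (o,d),(p,e)=ray(ca,ua),ray(cb,ub)
    s=np.linalg.lstsq(np.c_[d,-e],p-o,rcond=None)[0]
    return (o+d*s[0]+p+e*s[1])/2,np.linalg.norm(o+d*s[0]-p-e*s[1])
def proj(c,X):
    q=c["R"]@np.array(X)+c["t"]; return np.array([c["fx"]*q[0]/q[2]+c["cx"],c["fy"]*q[1]/q[2]+c["cy"]])
def blobs(c,lo,hi,box,k=8,mn=3):
    x0,y0,x1,y1=box; im=cv2.resize(c["pixels"][y0:y1,x0:x1],None,fx=k,fy=k,interpolation=cv2.INTER_CUBIC)
    m=cv2.inRange(cv2.cvtColor(im,cv2.COLOR_BGR2HSV),lo,hi)
    out=[]
    for q in cv2.findContours(m,cv2.RETR_EXTERNAL,cv2.CHAIN_APPROX_NONE)[0]:
        a=cv2.contourArea(q)/k/k
        if a>=mn: out.append((a,(q[:,0].astype(float)+.5)/k-.5+[x0,y0]))
    return sorted(out,key=lambda v:-v[0])
def box(P): return cv2.boxPoints(cv2.minAreaRect(P.astype(np.float32)))
E
python3 - <<'E'
from h import *
np.set_printoptions(precision=4,suppress=True)
T,S=load("top"),load("scene")
def cen(P):
    m=cv2.moments(P.astype(np.float32)); return np.array([m["m10"],m["m01"]])/m["m00"]
def show(nm,c,lo,hi,b,z,**k):
    for a,P in blobs(c,lo,hi,b,**k)[:3]:
        B=np.array([onz(c,u,z)[:2] for u in box(P)]); g=cen(P)
        e=B-np.roll(B,1,0); L=np.linalg.norm(e,axis=1);i=L.argmax()
        print(nm,"area %.1f px"%a,g,"xyz",onz(c,g,z)[:2],"boxmid",B.mean(0),"L",L[:2],"ang",np.degrees(np.arctan2(e[i,1],e[i,0])))
show("plateT",T,(0,0,75),(180,110,255),(195,222,258,258),.01)
show("holderT",T,(0,110,55),(18,255,255),(315,225,345,258),.05)
show("holderS",S,(0,100,30),(18,255,255),(310,215,350,260),.05)
show("collarT",T,(10,110,120),(30,255,255),(205,230,230,250),.032,mn=.5)
show("collarS",S,(10,110,120),(30,255,255),(190,255,250,300),.032,mn=.5)
show("trayT",T,(0,0,130),(180,60,255),(368,222,425,275),.016)
show("capT",T,(0,0,150),(180,120,255),(318,230,342,252),.099,mn=.5)
show("flangeT",T,(0,0,70),(180,100,255),(318,230,342,252),.054,mn=.5)
show("capS",S,(0,0,120),(180,120,255),(318,205,340,225),.099,mn=.5)
show("linkS",S,(0,0,200),(180,60,255),(225,240,250,275),.082,mn=.5)
show("tapeT",T,(0,0,120),(180,80,255),(325,160,355,192),.02)
show("jarT",T,(0,0,120),(180,255,255),(440,228,468,256),.04)
a=cv2.resize(T["pixels"][228:252,200:260],None,fx=13,fy=13,interpolation=cv2.INTER_NEAREST)
b=cv2.resize(T["pixels"][225:258,315:345],None,fx=8,fy=8,interpolation=cv2.INTER_NEAREST)
d=cv2.resize(S["pixels"][240:275,222:260],None,fx=8,fy=8,interpolation=cv2.INTER_NEAREST)
o=np.zeros((312+280,780,3),np.uint8);o[:312,:780]=a;o[312:312+264,:240]=b;o[312:,260:260+304]=d
cv2.imwrite("pics/crop2.png",o)
E
```

```text
plateT area 989.2 px [225.2935 239.4688] xyz [0.4671 0.2767] boxmid [0.4673 0.2792] L [0.1531 0.0677] ang -92.7315853816326
plateT area 13.1 px [256.687  244.2988] xyz [0.4503 0.1795] boxmid [0.4515 0.1807] L [0.0322 0.007 ] ang -0.248611984180745
holderT area 340.4 px [329.307  240.7645] xyz [ 0.4573 -0.0448] boxmid [ 0.4571 -0.0446] L [0.0534 0.0606] ang -12.654253831408544
holderS area 430.1 px [328.9467 235.0851] xyz [ 0.4198 -0.0232] boxmid [ 0.4278 -0.028 ] L [0.1255 0.0707] ang 152.09345842236038
collarT area 2.9 px [215.3106 239.3312] xyz [0.4682 0.3013] boxmid [0.4684 0.3011] L [0.0034 0.011 ] ang -5.498395297372767
collarS area 10.3 px [212.4564 269.2605] xyz [0.4699 0.2986] boxmid [0.4698 0.299 ] L [0.0242 0.0071] ang 165.8798158353361
collarS area 0.9 px [230.4178 262.0789] xyz [0.4735 0.2481] boxmid [0.4736 0.2481] L [0.005 0.003] ang -156.58789559839488
trayT area 1387.9 px [395.5286 248.2545] xyz [ 0.4301 -0.247 ] boxmid [ 0.4316 -0.2475] L [0.1178 0.1176] ang 2.2908793335693787
trayT area 18.3 px [394.3499 223.4118] xyz [ 0.5061 -0.2461] boxmid [ 0.5056 -0.2458] L [0.
[... 725 characters left out ...]
1 -0.0444] boxmid [ 0.4568 -0.0446] L [0.0172 0.0144] ang -31.827329582607653
linkS area 74.2 px [237.0233 260.0003] xyz [0.4096 0.25  ] boxmid [0.4128 0.2486] L [0.0494 0.0325] ang 173.80192445560002
linkS area 34.7 px [236.0982 249.2014] xyz [0.4525 0.2351] boxmid [0.4485 0.235 ] L [0.0526 0.0133] ang 169.6852591732715
linkS area 5.4 px [227.4835 264.6454] xyz [0.4048 0.2767] boxmid [0.4051 0.2765] L [0.005  0.0155] ang -94.67595938119074
tapeT area 404.1 px [340.1098 175.6914] xyz [ 0.6572 -0.0826] boxmid [ 0.6575 -0.0828] L [0.0703 0.0712] ang -42.085591348491725
jarT area 92.6 px [454.0469 241.116 ] xyz [ 0.4488 -0.419 ] boxmid [ 0.4488 -0.419 ] L [0.0323 0.0329] ang -20.992330289147077
```

View pics/crop2.png

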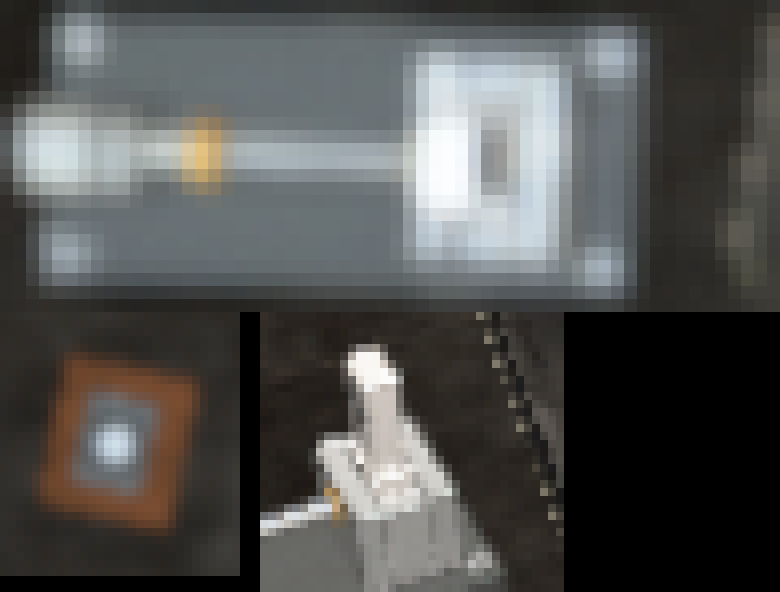

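Crop2: the link tab top is white at top-view px (233.5,240.0), and the bar runs from the lug at px 231 to the collar at px 215.3. The four plate bolts are visible, and so is the flange, yawed about -13°. Next: stand axis from bar and bolts, then a cross-check by triangulating.

Run:
```python
from h import *
np.set_printoptions(precision=4,suppress=True)
T,S=load("top"),load("scene")
g=T["pixels"].astype(float).sum(2)
cols=np.arange(218,230);pts=[]
for c in cols:
    w=g[234:246,c].copy();w=np.clip(w-np.median(w)-15,0,None);pts.append((c,(w*np.arange(234,246)).sum()/w.sum()))
p=np.polyfit(*np.array(pts).T,1);print("rows",np.array(pts)[:,1])
A,B=[onz(T,(c,np.polyval(p,c)),.032)for c in(217,230)]
d=A-B;print("bar",A[:2],B[:2],"dir",np.degrees(np.arctan2(d[1],d[0])))
bl=np.array([(82,40),(67,258),(610,55),(600,268)])/13-.5+[200,228]
W=np.array([onz(T,u,.012)[:2]for u in bl]);L,R=W[:2].mean(0),W[2:].mean(0)
print("bolts",W.tolist(),"mid",W.mean(0),"len",np.linalg.norm(L-R),"dir",np.degrees(np.arctan2(*(L-R)[::-1])))
print("linktop",tri(T,(233.5,240.0),S,(235.5,246.4)),onz(T,(233.5,240.0),.082))
print("collar",tri(T,(215.31,239.33),S,(212.46,269.26)))
print("cap",tri(T,(328.9,241.12),S,(328.45,212.06)))
```

```text
rows [239.3103 239.3337 239.3805 239.4507 239.4908 239.5096 239.5305 239.5436
 239.5953 239.6364 239.6786 239.7246]
bar [0.4683 0.2962] [0.4661 0.2566] dir 86.81835691031503
bolts [[0.49568689860185755, 0.33667207143437694], [0.4441580614569546, 0.33989952750879715], [0.4896307108878981, 0.21073686102282496], [0.4393396080600882, 0.2132315057293449]] mid [0.4672 0.2751] len 0.1264186010172471 dir 87.53492248180024
linktop (array([0.4649, 0.2328, 0.0823]), np.float64(0.0022525334696701783)) [0.4654 0.2339 0.082 ]
collar (array([0.4679, 0.2999, 0.0341]), np.float64(0.001711144842000896))
cap (array([ 0.4567, -0.0441,  0.0988]), np.float64(0.0012233700771639956))
```

Checks agree: link top at z 82.3 mm, collar z 34, cap z 98.8; stand origin (0.465, 0.233), yaw -3°. Tool at (0.457, -0.044), yaw -13°. Collar face is at about 65 mm. Picking up the tool.

```bash
cat >> h.py <<'E'
from workcell import bot
from scipy.spatial.transform import Rotation as Ro
def down(a):
    a=np.radians(a);x=np.array([np.cos(a),np.sin(a),0]);z=np.array([0,0,-1.])
    return Ro.from_matrix(np.c_[x,np.cross(z,x),z]).as_rotvec()
YS=-3.0; O=np.array([.4650,.2329]); ux=np.array([np.cos(np.radians(YS)),np.sin(np.radians(YS))]); uy=np.array([-ux[1],ux[0]])
def st(x,y,z): return np.r_[O+x*ux+y*uy,z]
def fs(n=5):
    F=[]
    for _ in range(n): bot.hold(.02);F.append(bot.current_contact_force())
    F=np.mean(F,0); return np.r_[F[:2]@ux,F[:2]@uy,F[2]]
def snap(k):
    for n in("scene","top"): np.savez(f"{n}{k}.npz",**bot.read_camera(n))
H=np.array([.4568,-.0440])
np.set_printoptions(precision=4,suppress=True)
E
python3 - <<'E'
from h import *
r=down(-103)
bot.set_gripper(.45)
bot.goto(np.r_[H,.16],r)
bot.line_to(np.r_[H,.0585],max_speed=.12)
print(bot.current_clock(),bot.current_joints(),bot.current_ee_pos(),fs())
bot.set_gripper(0,45)
print("open mm",bot.current_opening()*92,fs(), bot.current_ee_pos())
bot.line_to(np.r_[H,.13],max_speed=.08)
print(bot.current_clock(),bot.current_opening()*92,fs())
bot.line_to(np.r_[H,.2],max_speed=.15)
snap("1")
S=load("scene","1");q=proj(S,np.r_[H,.18]).astype(int);print(q)
x,y=np.clip(q-[60,60],0,None);im=cv2.resize(S["pixels"][y:y+130,x:x+120],None,fx=4.5,fy=4.5,interpolation=cv2.INTER_CUBIC)
cv2.imwrite("pics/tool1.png",im)
E
```

```text
4.0167 [-0.3604  0.0047  2.0353 -0.      1.1001  1.4373] [ 0.4575 -0.0443  0.0592] [-0.0225  0.1219  0.0623]
open mm 17.309630197819793 [-0.2342 -0.3327  1.3871] [ 0.457  -0.0441  0.0587]
5.7083 17.773582745766113 [-0.1609  0.0911 -0.6375]
[328 186]
```

View pics/tool1.png

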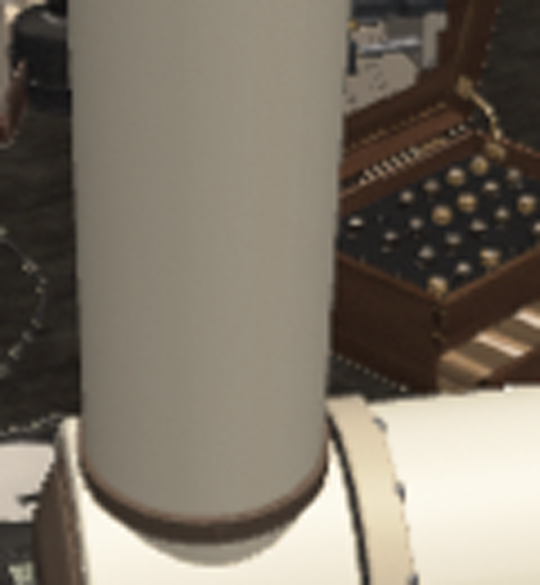

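The arm blocks the view, but opening 17.8 mm and -0.64 N weight show the tool is held. Moving to the stand for a guarded descent over the bar.

Run:
```python
from h import *
bot.goto(st(0,.050,.20),down(-93)); 
bot.line_to(st(0,.050,.100),max_speed=.12); bot.hold(.2)
f0=fs();np.save("f0.npy",f0);print(bot.current_clock(),f0,bot.current_joints()[5],bot.current_ee_pos()-st(0,.05,.1))
S=None;snap("2")
for z in np.arange(.096,.0689,-.003):
    bot.line_to(st(0,.050,z),max_speed=.04);f=fs(3)-f0
    print("%.3f"%z,f)
    if np.abs(f).max()>2.5: print("STOP");break
print(bot.current_clock());snap("3")
S=load("scene","2");q=proj(S,st(0,.05,.08)).astype(int)
T=load("top","3");p=proj(T,st(0,.05,.08)).astype(int);S3=load("scene","3")
cr=lambda c,q:cv2.resize(c["pixels"][q[1]-40:q[1]+50,q[0]-45:q[0]+45],None,fx=4.4,fy=4.4,interpolation=cv2.INTER_CUBIC)
cv2.imwrite("pics/fork.png",np.hstack([cr(S,q),cr(S3,q)]))
```

```text
9.0167 [-0.3343 -0.1834 -0.9385] 1.9459092403786413 [0.0004 0.0002 0.0006]
0.096 [ 0.672  -0.1208  0.1029]
0.093 [ 0.0693 -0.2631  0.4994]
0.090 [0.5098 0.3248 0.2863]
0.087 [0.8258 0.2382 0.0638]
0.084 [-0.038   0.2829  0.096 ]
0.081 [ 0.292   0.3496 -0.1076]
0.078 [ 0.2053 -0.0639 -0.0069]
0.075 [ 0.4282  0.3549 -0.2849]
0.072 [0.6936 0.1853 0.5103]
0.069 [ 0.5669 -0.7628  0.361 ]
12.1167
```

View pics/fork.png

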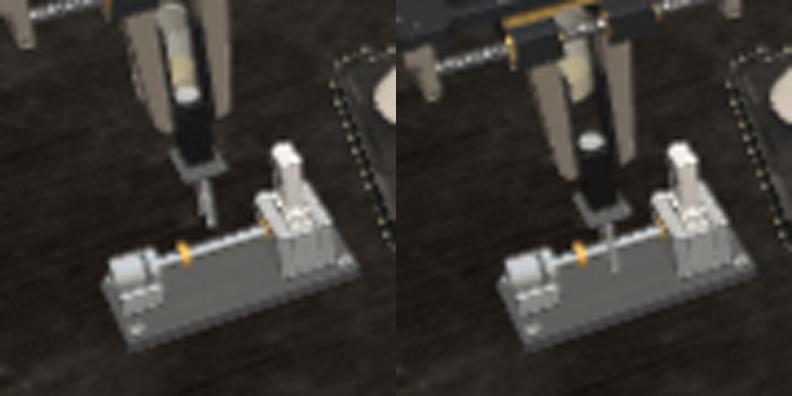

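The fork straddles the bar (px ~(612,240)), with the collar at (580,253), and there are no contact forces. Feeling for the collar and then pressing in small steps.

Run:
```python
from h import *
f0=np.load("f0.npy");Z=.069
ys=lambda:(bot.current_ee_pos()[:2]-O)@uy
bot.line_to(st(0,.056,Z),max_speed=.03);f0=fs(10);np.save("f0.npy",f0)
y=.056;log=[]
while y<.072:
    y+=.0007;bot.line_to(st(0,y,Z),max_speed=.02);f=fs(4)-f0;print("%.4f %.4f"%(y,ys()),f)
    if f[1]<-2: break
yc=y;F=f
print("contact",yc,bot.current_clock())
while y<yc+.0075 and f[1]>-6.3 and abs(f).max()<8:
    y+=.0007;bot.line_to(st(0,y,Z),max_speed=.02);f=fs(6)-f0;print("%.4f %.4f"%(y,ys()),f)
print(bot.current_clock());np.save("y.npy",[yc,y]);snap("4")
S3=load("scene","4");q=proj(S3,st(0,.03,.05)).astype(int)
cv2.imwrite("pics/press.png",cv2.resize(S3["pixels"][q[1]-40:q[1]+40,q[0]-45:q[0]+45],None,fx=6,fy=6,interpolation=cv2.INTER_CUBIC))
```

```text
0.0567 0.0567 [0.017  0.3856 0.014 ]
0.0574 0.0574 [-0.2041 -0.0331  0.1528]
0.0581 0.0581 [-0.6692 -0.3689  0.2271]
0.0588 0.0588 [-0.5728 -0.3651  0.3959]
0.0595 0.0595 [-0.3018  0.3461  0.387 ]
0.0602 0.0602 [-0.5207  0.1749  0.1054]
0.0609 0.0609 [-0.5281 -0.0809 -0.044 ]
0.0616 0.0616 [ 0.0024 -0.1273 -0.1479]
0.0623 0.0623 [-0.5023  0.0047 -0.1433]
0.0630 0.0630 [-0.2798 -0.1964  0.0539]
0.0637 0.0634 [-0.387  -1.9904  0.4808]
0.0644 0.0641 [-0.5824 -3.2241  0.3572]
contact 0.06440000000000001 16.5333
0.0651 0.0650 [-0.1121 -4.0192  0.3506]
0.0658 0.0657 [-0.266 -4.591  0.794]
0.0665 0.0665 [-0.4832 -4.532   0.1828]
0.0672 0.0671 [-0.3135 -4.8124  0.6236]
0.0679 0.0678 [-0.4025 -5.4931  0.2752]
0.0686 0.0684 [ 0.0198 -5.2442  0.4907]
0.0693 0.0690 [-0.1756 -5.7418  0.3175]
0.0700 0.0696 [-0.3925 -5.7911  0.7613]
0.0707 0.0702 [-0.0467 -5.8978  1.0734]
0.0714 0.0709 [ 0.4551 -6.7693  0.7196]
20.0333
```

Run:
```python
from h import *
f0=np.load("f0.npy");Z=.069;yc,y=np.load("y.npy")
ys=lambda:(bot.current_ee_pos()[:2]-O)@uy
ref=load("scene","3")
q=proj(ref,st(0,0,.082)).astype(int)
def top():
    c=bot.read_camera("scene");b=blobs(c,(0,0,150),(180,70,255),(q[0]-6,q[1]-20,q[0]+7,q[1]+8),mn=2)
    return min(P[:,1].min() for a,P in b) if b else None
b=blobs(ref,(0,0,150),(180,70,255),(q[0]-6,q[1]-20,q[0]+7,q[1]+8),mn=2);r0=min(P[:,1].min() for a,P in b)
print("ref top row",r0,"expect rise px",proj(ref,st(0,0,.082))[1]-proj(ref,st(0,0,.094))[1])
f=fs(8)-f0;t=top();print(f,t)
while y<.0732 and f[1]>-7.6 and r0-t<2:
    y+=.0004;bot.line_to(st(0,y,Z),max_speed=.02);bot.hold(.3);f=fs(8)-f0;t=top();print("%.4f %.4f"%(y,ys()),f,t)
for i in range(5):
    bot.hold(.6);print(bot.current_clock(),fs(4)-f0,top())
np.save("y.npy",[yc,y]);snap("5")
S3=load("scene","5");q=proj(S3,st(0,.03,.05)).astype(int)
cv2.imwrite("pics/press.png",cv2.resize(S3["pixels"][q[1]-40:q[1]+40,q[0]-45:q[0]+45],None,fx=6,fy=6,interpolation=cv2.INTER_CUBIC))
```

```text
ref top row 244.0625 expect rise px 3.8082157051626666
[ 0.0116 -6.0197  0.9667] 244.0625
0.0718 0.0712 [ 0.1437 -6.4364  0.8835] 242.8125
0.0722 0.0715 [-0.5602 -6.5837  0.7488] 241.1875
22.3833 [ 0.0614 -6.3608  1.2764] 240.4375
23.1 [-0.4978 -6.2995  1.0368] 240.1875
23.8167 [-0.1897 -6.5955  0.7575] 240.1875
24.5333 [-0.1242 -6.6768  0.6983] 240.1875
25.25 [-0.3055 -6.9612  0.9379] 240.1875
```

View pics/press.png

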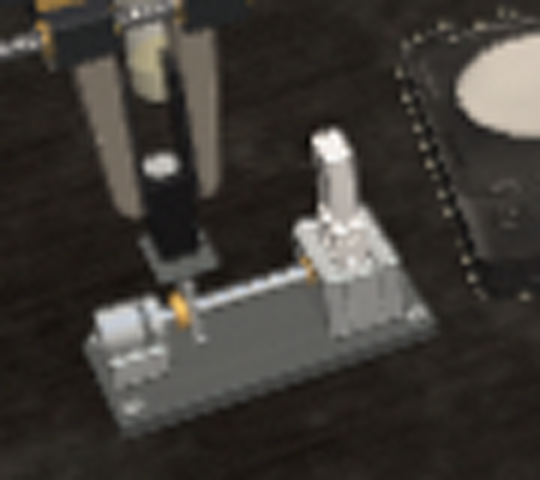

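The link has risen by 3.9 px against 3.8 px expected for 12 mm, so it is fully up. Backing off and returning the tool.

Run:
```python
from h import *
f0=np.load("f0.npy")
bot.line_to(st(0,.056,.069),max_speed=.02);print(fs()-f0)
bot.line_to(st(0,.056,.105),max_speed=.05);print(fs()-f0)
bot.line_to(st(0,.056,.20),max_speed=.15)
bot.goto(np.r_[H,.20],down(-103))
bot.line_to(np.r_[H,.118],max_speed=.12);bot.hold(.1);f0=fs();print(bot.current_clock(),f0)
ok=True
for z in [.108,.100,.09,.08,.07,.065,.062,.060,.0588]:
    bot.line_to(np.r_[H,z],max_speed=.05);f=fs(3)-f0;print(z,f)
    if f[2]>3 or abs(f[:2]).max()>4: ok=False;print("STOP");break
if ok or z<.063:
    bot.set_gripper(.45);bot.line_to(np.r_[H,.16],max_speed=.12)
    bot.goto(st(0,0,.20),down(-93));snap("6")
    T,S=load("top","6"),load("scene","6")
    cr=lambda c,q:cv2.resize(c["pixels"][q[1]-35:q[1]+35,q[0]-32:q[0]+32],None,fx=6,fy=6,interpolation=cv2.INTER_CUBIC)
    q=lambda c:proj(c,np.r_[H,.06]).astype(int)
    cv2.imwrite("pics/ret.png",np.hstack([cr(T,q(T)),cr(S,q(S))]))
print(bot.current_clock())
```

```text
[-1.0852  0.2359 -0.066 ]
[-0.1279  0.2947  0.3575]
30.5167 [ 0.1362 -0.1677 -0.896 ]
0.108 [-0.1833  0.252  -0.1167]
0.1 [-0.0577  0.6     0.4869]
0.09 [-0.0929  0.4964  0.8296]
0.08 [-0.0065  0.0159  0.004 ]
0.07 [-0.279   0.165   0.1599]
0.065 [-0.4535 -0.19    0.52  ]
0.062 [-0.5435  0.0067 -0.026 ]
0.06 [ 0.0549 -0.1245  0.0846]
0.0588 [-0.8024  0.1251 -0.4152]
36.3833
```

View pics/ret.png

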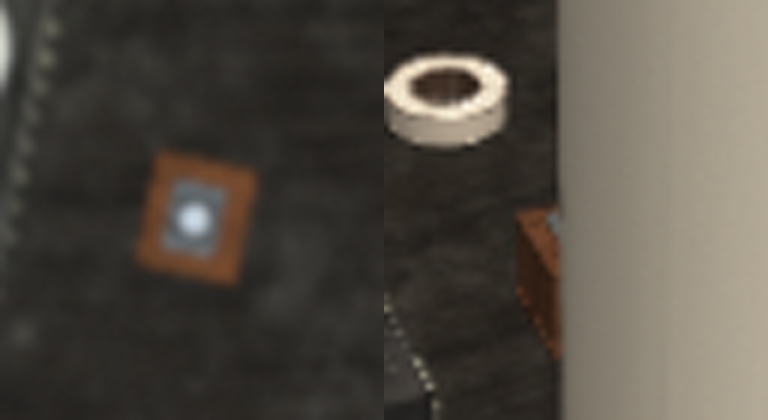

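Tool back upright in the holder (cap at (195,220), centred on the flange). Now the link.

Run:
```python
from h import *
TR=np.array([.4316,-.2475])
bot.line_to(st(0,0,.064),max_speed=.12)
bot.set_gripper(0,40);print("open",bot.current_opening()*92,bot.current_clock())
bot.line_to(st(0,0,.105),max_speed=.04);print(fs(3),bot.current_opening()*92)
bot.line_to(st(0,0,.20),max_speed=.12)
f0=fs();print("carry",f0,bot.current_opening()*92)
bot.goto(np.r_[TR,.20],down(-93))
bot.line_to(np.r_[TR,.06],max_speed=.12);bot.hold(.1);f0=fs(8)
z=.06
while z>.034:
    z-=.002;bot.line_to(np.r_[TR,z],max_speed=.04);f=fs(3)-f0
    if f[2]>2: break
print("touch",z,f)
bot.set_gripper(.4);bot.line_to(np.r_[TR,.18],max_speed=.12)
bot.goto(np.r_[.35,-.45,.25],down(-93));bot.hold(.3);snap("7")
print(bot.current_clock())
T,S=load("top","7"),load("scene","7")
cv2.imwrite("pics/end.png",np.hstack([cv2.resize(T["pixels"][205:275,190:470],None,fx=2.8,fy=2.8,interpolation=cv2.INTER_CUBIC)]))
from h import blobs
b=blobs(T,(0,0,150),(180,120,255),(318,230,342,252),mn=.5)
print("cap",onz(T,b[0][1].mean(0),.099))
```

```text
open 10.89847944519303 38.2333
[-0.0916 -0.5484 -1.1105] 11.04668148458167
carry [ 0.1401  0.0693 -0.7975] 11.133458251467134
touch 0.03999999999999998 [-2.0679  0.7531 12.6449]
49.975
cap [ 0.457  -0.0436  0.099 ]
```

View pics/end.png

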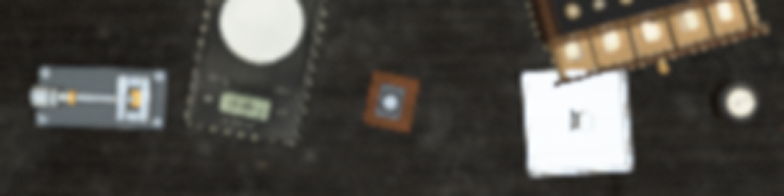

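The link stands near the tray's middle (px ~(580,120)), the stand is empty, the tool is in its holder, and the jar is where it started. Handing in.

Run:
```python
from h import *
for k in "07":
    T=load("top",k)
    for b in((325,160,355,192),(222,155,248,185),(440,228,468,256)):
        q=blobs(T,(0,0,110),(180,255,255),b)[0][1];print(k,q.mean(0))
bot.job_done();print(bot.current_clock())
```

```text
0 [340.1137 175.682 ]
0 [234.8195 167.7619]
0 [454.06   241.0842]
7 [340.1456 175.6207]
7 [234.897 167.721]
7 [454.0436 241.1018]
the job is handed in; nothing more can be done
the job is handed in; nothing more can be done
```

I carried out the whole task and handed the job in at about 50 s of the 72 s allowed; no verdict was reported.

- **Freeing the link:** I straddled the bar with the fork and felt the collar at about y = 65 mm. I pressed it about 8 mm to +y; the step-by-step force readings peaked at about 7 N. I held it until the link was fully up: the image rise was 3.9 px, against 3.8 px expected for 12 mm.
- **Tool:** It is back in the holder, with the handle cap within about 1 mm of where it started.
- **Link:** It stands near the middle of the tray. Setting it down was firmer than I wanted: about 12.6 N before my guarded descent stopped. That was the link on the tray, within the limits given.
- **Bystanders:** The beaker, tape roll and jar moved less than 0.1 px in the top view, so they are where they were.

No check failed. Some scene-camera views were blocked by the arm, so I confirmed the first grip on the tool from the gripper opening and the weight instead. I confirmed its return to the holder from the top view.

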